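# Raise the balcony plant shelf by one rung

## Task

Raise the green plant shelf to the next rung: lift it slowly by its orange grip until its red gravity pawl has passed the yellow rung, then lower it gently until the pawl rests on that rung, and let go. Do not jam the shelf up hard against the red stops just above, do not let it drop, keep the planter standing where it is on the shelf, and leave the pail, crate and hand fork alone.

Things in the scene. Friction and masses are not known exactly. Their poses are not given: they have to be found in the camera images.
- frame: fixed aluminium ladder-back riser, 346 mm tall: two 20 mm square uprights at y = +-80 mm on a grey base plate. Origin on the work surface below the rungs, midway between the uprights; z up, y along the rungs, -x towards the grip side. Carries a steel lower rung and a yellow upper rung with two red stops above it.
- lower_rung (a point): middle of the plain steel lower rung's axis, 12 mm thick, 70 mm above the work surface. The yellow rung, as thick, is clamped anywhere from 36 to 96 mm above it (axis to axis); no reading gives its height: it must be felt or seen. The rigid red stops are part of the yellow rung's clamp.
- shelf: green tray 210 x 170 mm that slides straight up and down on the frame (0.6 N friction; cannot tilt or turn); 0.47 kg with its pawl, plus the planter's 0.2 to 0.36 kg. Origin and axes coincide with the frame's at the start, when the pawl rests on the lower rung; then it rises with the tray. Let go unlatched, it falls.
- grip (a point): centre of the orange upright grip at the tray's near end: 34 mm along the shelf's x, 16 mm thick along the shelf's y (pinch it across this), 60 mm tall. This point is half-way up, 30 mm above the tray's upper face; in the shelf's axes x = -215, y = 0, z = 165 mm. Free on both sides.
- pawl_pivot (a point): pivot of the red pawl under the tray's rear edge; in the shelf's axes x = -32, z = 81 mm. A dark counterweight holds the pawl level. Rising, it meets the yellow rung from below (about 1 N more to lift), swings aside over some 36 mm of travel and falls back once past: the shelf is then 14 mm above its seat on the yellow rung, 36 to 96 mm above the start.
- stop_pads (a point): point midway between the two springy rubber pads on the tray's rear edge, at their upper face; in the shelf's axes x = -33, z = 150 mm. They meet the red stops when the shelf is 18 mm above its seat on the yellow rung (4 mm after the pawl has come free), which is 54 to 114 mm above the start, and yield about 1 mm per 6 N.
- planter: white ceramic planter, empty, 84 mm across at the rim, 70 mm tall, loose on the tray about 110 mm behind the grip; origin at the centre of its underside
- pail: empty blue plastic pail, 144 mm across, 130 mm tall, on the work surface; origin under its centre
- peg_crate: slatted wooden peg crate 160 x 120 x 80 mm on the work surface; origin under its centre
- garden_fork: plastic-handled hand fork about 240 mm long, lying on the work surface; origin near its middle, x along it towards the tines
There are look-alikes about, which are no part of the job. Of the things that look like the planter, the smallest one is meant.

How it is judged:
By the outcome, as a careful person would: the job done as asked, in the order asked, and still so for the second after the job is handed in, with the robot touching nothing.
It also fails if it takes over 54 s, if anything falls off the work surface, if the arm or the gripper's body presses on something with over 40 N, if the wrist force passes 120 N, or if a joint passes its speed limit or range.

## Robot

A 6-joint arm with a two-finger parallel gripper is mounted at the origin on the work surface. World frame = base frame: x ahead of the robot, y to its left, z up, the work surface at z = 0. Lengths are in m, angles in degrees, forces in N, time in s.
With the tool pointing down it reaches from about 0.35 to 0.875 m from the base axis. Payload 4.2 kg.
Tool frame: the origin (TCP) lies on the centre line of the jaws, within the pads' length; the fingertips stand 25 mm ahead of it and the grasp point (between the pads) lies 6 mm ahead of it; z points along the fingers, y is the line along which they close (so a half turn about z gives the same grasp; the last joint's range is limited). The gripper opens to 87 mm and grips with 3 to 60 N. Pads are 19 mm wide; open, the fingers measure 117 mm over their backs; the gripper's body (75 mm by 190 mm) begins 51 mm behind the grasp point.
Start: joints at [89.129, 22.042, 0.453, 0, -68.411, -14.817], TCP at [0.169, 0.602, 0.248] pointing down, gripper open.
Joint ranges: [-179.83, 179.83], [-69.29, 118.12], [-61.27, 80.66], [-181.25, 117.63], [-171.15, -9.14], [-177.46, 177.46]. Speed limits (degrees/s): [159.86, 159.86, 180, 180, 180, 180].

## Interface

Orientations are given as a 3x3 rotation matrix whose columns are the frame's x, y, z axes.
In Python, from station import r gives the robot as it stands.
- The arm moves only by the tool move_arm, never from a script. Its argument "series" is a list of rows, each an object with "grip": the opening, from 0 (shut) to 1 (fully open); "xyz": the shift along the tool's x, y, z in mm, a list of three; "angular": the turn, a rotation vector about the tool's x, y, z in rad, a list of three. A call has 1 to 10 rows; each row is the pose to reach, as a shift and turn from the pose commanded when the call began, along the tool's axes at that moment; what a row does not reach only later rows make up. A row lasts 1/10 s, in which the tool goes at most 50 mm and 8.59 degrees, less where a joint would pass 70% of its speed; a pose out of reach is approached as far as the arm can. A call with a gripper value outside its range is refused whole. The fingers move at their own pace and stop on an object; the grip force is fixed at half the most. Time passes only in rows, so rows that repeat a pose let the fingers close. It gives the time, the measured TCP pose, the force, the opening and the grip force at its end, in the units of the state.
- r.sense(): the state, without advancing time (a new reading comes with each control period).
- r.capture(name): name is "side" or "top"; returns a dict with "img" (384x512x3 uint8, red, green, blue), "camera_matrix" (3x3 intrinsics, pixels), "rvec" (rotation vector, rad) and "tvec" (3), from world to camera coordinates, as OpenCV has them. Camera axes: x right, y down, z forward; pixel columns grow to the right and rows downward; lengths in m; the calibration is good to about 2 mm. A picture is of the moment at which its call begins. There is no depth.
- r.finish_job(): hands the job in; it is judged then, once.
The state is a dict: "time_s": time; "joints": joint angles; "joint_velocities": joint speeds; "effort": joint torques, N m; "tcp_pos": TCP position; "ee_rot": TCP orientation; "wrist_force": force on the tool from outside, world axes, zero at the start; "moment": the same for the moment, N m; "gripper_width": opening from 0.0 (shut) to 1.0 (fully open); "gripper_force": force on a finger pad.
Only numpy, scipy, OpenCV 4.12 (cv2) and the standard library are available. Lean on these libraries where they do the work, as an engineer would, in place of code of your own. Each camera call takes 0.05 s, during which the arm holds its last target. There are 200 camera calls.

## Working session

There is one attempt and no reset: what is moved stays moved. The work goes in short steps, Python scripts to look and compute and a tool call to move; the robot and the scene stay as the last step left them, time stands still between calls to the robot, and variables do not carry over. Pictures are saved under pics/ and viewed, at most 10 in all, crops included, and the job is handed in when it is done.

Besides the shell and the picture viewer there is one more tool, called after ">>>" by a JSON object that holds its "method" and its "body", one argument or row to a line. move_arm: Moves the arm, as the interface text tells. Its arguments: {"type":"object","properties":{"series":{"type":"array"}},"required":["series"]}

```bash
mkdir -p pics; cat > h.py <<'E'
from station import r
import numpy as np, cv2
def cap(n,f=None):
    c=r.capture(n)
    if f: cv2.imwrite('pics/'+f,c['img'][:,:,::-1])
    K=np.array(c['camera_matrix']);R=cv2.Rodrigues(np.array(c['rvec'],float))[0];t=np.array(c['tvec'],float).ravel()
    return c['img'],K,R,t
def ray(K,R,t,u,v):
    d=R.T@np.linalg.solve(K,[u,v,1.]); return -R.T@t,d
def onz(C,u,v,z):
    o,d=ray(*C,u,v); return o+d*(z-o[2])/d[2]
def proj(C,p):
    q=C[0]@(C[1]@np.asarray(p)+C[2]); return q[:2]/q[2]
def tri(A,a,B,b):
    o1,d1=ray(*A,*a);o2,d2=ray(*B,*b)
    s=np.linalg.lstsq(np.c_[d1,-d2],o2-o1,rcond=None)[0]
    return (o1+d1*s[0]+o2+d2*s[1])/2, np.linalg.norm(o1+d1*s[0]-o2-d2*s[1])
E
python3 - <<'E'
from h import *
for n in('side','top'):
    i,*C=cap(n,n+'0.png'); print(n,'cam at',-C[1].T@C[2],'fwd',C[1][2],C[0][0,0])
s=r.sense();print(s['time_s'],s['tcp_pos'],s['ee_rot'],s['wrist_force'])
E
```

```text
side cam at [ 0.27594139 -1.16924821  1.28629245] fwd [ 0.18692974  0.68701977 -0.7021831 ] 449.7991746192031
top cam at [ 0.32447791 -0.01847529  1.35719119] fwd [ 0.19532052  0.00666746 -0.9807168 ] 374.10280407876604
0.1 [0.16885377 0.60126717 0.24660017] [[ 9.62711019e-01 -2.70531563e-01 -4.08469421e-04]
 [-2.70531851e-01 -9.62709255e-01 -1.84630452e-03]
 [ 1.06246355e-04  1.88796169e-03 -9.99998212e-01]] [ 0.65893896 -0.35667793  0.45694028]
```

View pics/side0.png

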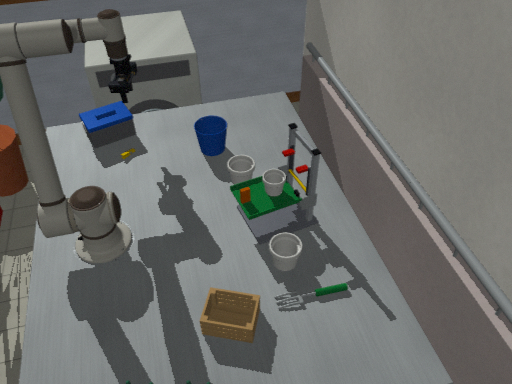

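View pics/top0.png

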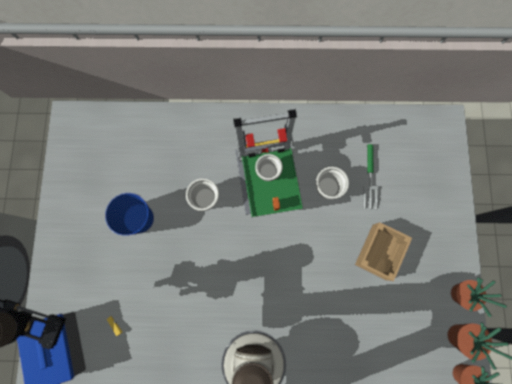

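The side view shows the grip at (245,196), the tray behind it carrying the small planter at (274,183), the yellow rung at (298,181) and red stops at (288,153) and (302,169). In the top view the grip is at (276,203) and the upright tops are at (239,122) and (292,114). Two larger look-alike planters stand on either side.

```bash
python3 - <<'E'
from h import *
D={}
for n in('side','top'):
    i,*C=cap(n); h=cv2.cvtColor(i,cv2.COLOR_RGB2HSV); D[n]=C
    roi=np.zeros(h.shape[:2],np.uint8)
    if n=='side': roi[120:230,225:325]=1
    else: roi[100:220,225:305]=1
    for nm,lo,hi in(('orange',(6,150,100),(17,255,255)),('yellow',(18,120,90),(32,255,255)),('red',(0,150,80),(5,255,255)),('green',(50,120,40),(75,255,255)),('dark',(0,0,0),(180,255,45))):
        m=cv2.inRange(h,lo,hi)*roi
        k,l,st,ce=cv2.connectedComponentsWithStats(m)
        for j in range(1,k):
            if st[j,4]>8:
                ys,xs=np.where(l==j); rect=cv2.minAreaRect(np.c_[xs,ys].astype(np.float32))
                print(n,nm,st[j],ce[j].round(1),np.round(cv2.boxPoints(rect)).astype(int).tolist())
    big=cv2.resize(i[125:225,225:325] if n=='side' else i[105:220,225:310],None,fx=6,fy=6,interpolation=cv2.INTER_CUBIC)
    big=big[:600]; cv2.imwrite(f'pics/{n}1.png',big[:,:,::-1])
T=D['top']
for uv in((239,122),(292,114)): print('upright',onz(T,*uv,.346))
print('grip',onz(T,276,203,.165))
E
```

```text
side orange [241 187   9   5  30] [244.9 189.1] [[240, 189], [248, 186], [249, 189], [241, 192]]
side yellow [288 170  18  22  80] [297.4 179.9] [[288, 170], [290, 168], [307, 189], [305, 191]]
side red [282 148  13   9  62] [288. 152.] [[282, 151], [292, 147], [295, 153], [284, 157]]
side red [296 165  12   8  63] [301.5 168.3] [[295, 168], [306, 164], [308, 170], [297, 173]]
side green [ 230  177   72   43 1398] [263.5 197.9] [[229, 186], [289, 165], [302, 201], [242, 222]]
side dark [289 124   8   5  31] [292.4 125.9] [[289, 124], [296, 124], [296, 128], [289, 128]]
side dark [311 149  10   7  41] [315.8 151.9] [[311, 151], [319, 148], [320, 153], [313, 156]]
side dark [289 155   4  14  49] [290.5 161.6] [[289, 155], [292, 155], [292, 168], [289, 168]]
side dark [306 169   4  26  37] [307.6 180.5] [[306, 194], [308, 169], [310, 169], [307, 194]]
side dark [294 190   5   7  23] [296.2 192.9] [[293, 192], [296, 190], [300, 194], [298, 196]]
top orange [273 198   7  12  65] [275.7 203.1] [[273, 198], [279, 198], [279, 209], [273, 209]]
top yellow [255 139  24   7  58] [266.5 142.2] [[255, 143], [278, 139], [278, 141], [255, 145]]
top red [278 129   9  13  87] [282.2 134.9] [[278, 129], [285, 129], [286, 141], [279, 142]]
top red [246 134   8  13  79] [249.7 140.1] [[245, 135], [252, 134], [254, 145], [248, 146]]
top green [ 243  150   59   66 2107] [272.3 186.4] [[242, 157], [291, 149], [301, 207], [252, 216]]
top dark [289 111   7   7  38] [292.  113.7] [[289, 111], [295, 111], [295, 117], [289, 117]]
top dark [235 119   7   7  38] [237.6 122.4] [[235, 125], [235, 119], [241, 119], [241, 125]]
top dark [278 149   7   3  14] [281.1 150.1] [[278, 151], [278, 149], [284, 149], [284, 151]]
top dark [249 154   6   3  14] [251.4 154.7] [[249, 154], [254, 154], [254, 156], [249, 156]]
upright [0.7282664 0.0470372 0.346    ]
upright [ 0.75426121 -0.1047427   0.346     ]
grip [ 0.52493336 -0.06705771  0.165     ]
```

View pics/side1.png

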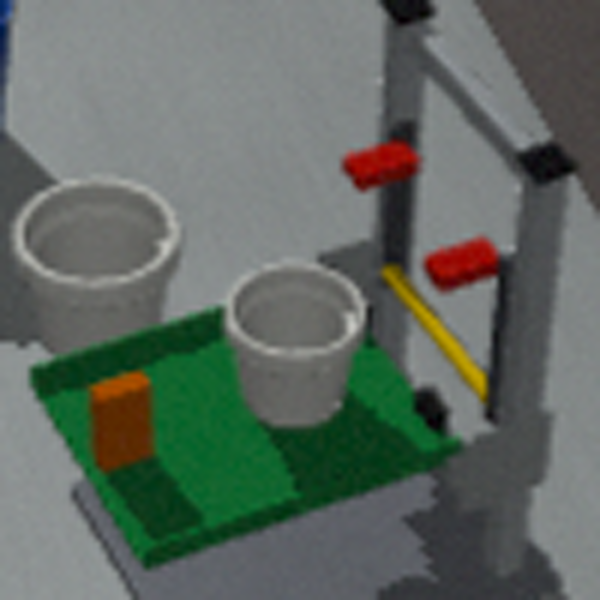

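View pics/top1.png

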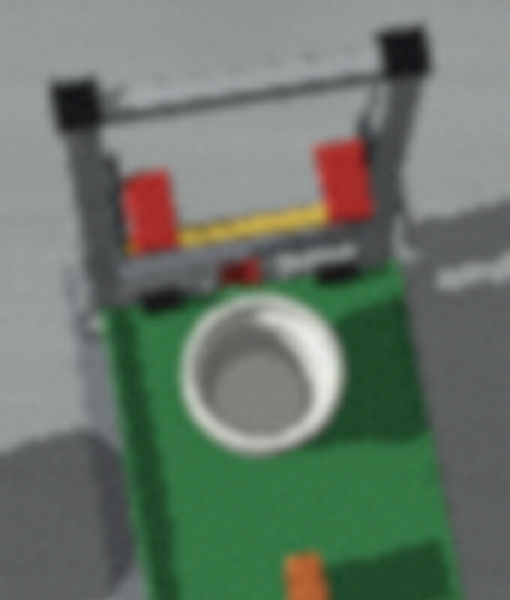

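>>> {"method": "move_arm", "body": {
  "series": [
    {"grip":1,"xyz":[20,20,-10],"angular":[0,0,-0.02]},
    {"grip":1,"xyz":[50,50,-25],"angular":[0,0,-0.05]},
    {"grip":1,"xyz":[80,83,-40],"angular":[0,0,-0.08]},
    {"grip":1,"xyz":[112,116,-50],"angular":[0,0,-0.11]},
    {"grip":1,"xyz":[145,150,-50],"angular":[0,0,-0.14]},
    {"grip":1,"xyz":[178,184,-50],"angular":[0,0,-0.17]},
    {"grip":1,"xyz":[211,218,-50],"angular":[0,0,-0.2]},
    {"grip":1,"xyz":[244,252,-50],"angular":[0,0,-0.23]},
    {"grip":1,"xyz":[277,286,-50],"angular":[0,0,-0.26]},
    {"grip":1,"xyz":[310,320,-50],"angular":[0,0,-0.28]}
  ]
}}

```text
time_s: 1.2
tcp_pos: [0.3812, 0.2079, 0.2978]
ee_rot: [[1.0, 0.008, 0.0], [0.008, -1.0, 0.001], [0.0, -0.001, -1.0]]
wrist_force: [0.8, 0.9, 0.1]
gripper_width: 0.997
gripper_force: 0.0
```

```bash
python3 - <<'E'
from h import *
s=r.sense();print(s['time_s'],s['joints'])
E=np.array(s['ee_rot']);p=np.array(s['tcp_pos']);print(p,E.round(4))
_,*S=cap('side');_,*T=cap('top')
yaw=np.arctan2(.0260,.1518);c,sn=np.cos(yaw),np.sin(yaw);X=np.array([c,sn,0]);Y=np.array([-sn,c,0])
print(np.degrees(yaw))
for z in np.arange(.10,.18,.01):
    f=lambda C,pts:[float(onz(C,*q,z)@X) for q in pts]
    print(round(z,3),np.round(f(S,[(289,169.5),(297.4,179.9),(306,190)]),3),np.round(f(T,[(256,144),(266.5,142.2),(277.5,140)]),3))
print('origin.X from tops', np.array([.7413,-.0289,0])@X, )
# red stop triangulate: centres of visible blobs
print(tri(S,(288,152),T,(249.7,140.1)),tri(S,(301.5,168.3),T,(282.2,134.9)))
goal=np.array([.527,-.066,.297]);print('to goal tool mm',1000*E.T@(goal-p))
W=np.c_[X,-Y,[0,0,-1]];print('turn',cv2.Rodrigues(E.T@W)[0].ravel())
E
```

```text
1.2 [ 5.02007166e+01  8.02602829e-01 -1.94790301e+01 -2.35092241e-03
 -6.96773981e+01  4.02468957e+01]
[0.38121169 0.20792457 0.29776586] [[ 1.0e+00  7.8e-03  4.0e-04]
 [ 7.8e-03 -1.0e+00  6.0e-04]
 [ 4.0e-04 -6.0e-04 -1.0e+00]]
9.719197380568996
0.1 [0.744 0.745 0.748] [0.735 0.736 0.737]
0.11 [0.738 0.739 0.742] [0.731 0.732 0.734]
0.12 [0.732 0.734 0.736] [0.728 0.729 0.731]
0.13 [0.727 0.728 0.731] [0.725 0.726 0.727]
0.14 [0.721 0.722 0.725] [0.721 0.722 0.724]
0.15 [0.715 0.717 0.719] [0.718 0.719 0.721]
0.16 [0.71  0.711 0.713] [0.715 0.716 0.717]
0.17 [0.704 0.705 0.708] [0.712 0.712 0.714]
origin.X from tops 0.7257812040227704
(array([0.70741683, 0.01870518, 0.24975825]), np.float64(0.00031396184892921737)) (array([ 0.72394848, -0.08190342,  0.25327803]), np.float64(0.0008329427376561224))
to goal tool mm [143.64750985 275.05351105   0.6710517 ]
turn [-0.00053438 -0.00047783 -0.16183392]
```

>>> {"method": "move_arm", "body": {
  "series": [
    {"grip":1,"xyz":[18,34,0],"angular":[0,0,-0.02]},
    {"grip":1,"xyz":[38,73,0],"angular":[0,0,-0.04]},
    {"grip":1,"xyz":[58,112,0],"angular":[0,0,-0.07]},
    {"grip":1,"xyz":[79,151,0],"angular":[0,0,-0.09]},
    {"grip":1,"xyz":[99,190,0],"angular":[0,0,-0.11]},
    {"grip":1,"xyz":[119,229,0],"angular":[0,0,-0.14]},
    {"grip":1,"xyz":[134,257,0],"angular":[0,0,-0.155]},
    {"grip":1,"xyz":[142,272,0],"angular":[0,0,-0.162]},
    {"grip":1,"xyz":[144,275,0],"angular":[0,0,-0.162]},
    {"grip":1,"xyz":[144,275,0],"angular":[0,0,-0.162]}
  ]
}}

```text
time_s: 2.3
tcp_pos: [0.5266, -0.0642, 0.2971]
ee_rot: [[0.986, 0.167, -0.001], [0.167, -0.986, 0.0], [-0.001, -0.0, -1.0]]
wrist_force: [-0.9, 0.3, 0.3]
gripper_width: 1.002
gripper_force: 0.0
```

```bash
python3 - <<'E'
from h import *
i,*S=cap('side');j,*T=cap('top')
s=r.sense();p=np.array(s['tcp_pos']);E=np.array(s['ee_rot']);print(p,E.round(3).tolist())
g=p+E@[0,0,.006]
print('grasp pt proj',proj(S,g),proj(T,g))
yaw=np.radians(9.72);X=np.array([np.cos(yaw),np.sin(yaw),0])
# where would grip be in top when gripper centred
a=cv2.resize(i[100:230,190:330],None,fx=4,fy=4,interpolation=2);b=cv2.resize(j[120:250,225:350],None,fx=4,fy=4,interpolation=2)
cv2.imwrite('pics/s2.png',np.hstack([a[:,:400],b[:,:400]])[:,:,::-1])
E
```

```text
[ 0.52630677 -0.06344921  0.29750949] [[0.986, 0.168, -0.0], [0.168, -0.986, 0.0], [-0.0, -0.0, -1.0]]
grasp pt proj [244.60299185 166.63193233] [276.56064425 195.29797945]
```

View pics/s2.png

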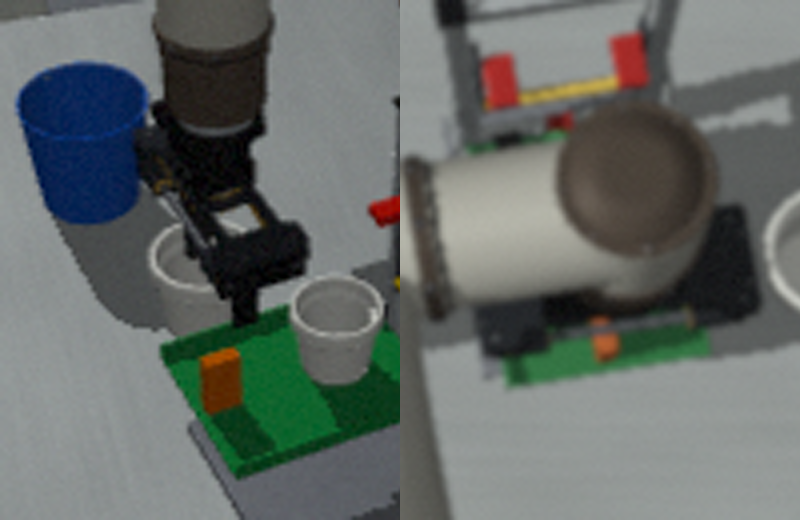

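The gripper is above the grip, straddling it squarely (grip at about (245,195) side and (276,205) top). Next I descend.

>>> {"method": "move_arm", "body": {
  "series": [
    {"grip":1,"xyz":[0,1,10],"angular":[0,0,0]},
    {"grip":1,"xyz":[0,1,30],"angular":[0,0,0]},
    {"grip":1,"xyz":[0,1,50],"angular":[0,0,0]},
    {"grip":1,"xyz":[0,1,70],"angular":[0,0,0]},
    {"grip":1,"xyz":[0,1,88],"angular":[0,0,0]},
    {"grip":1,"xyz":[0,1,102],"angular":[0,0,0]},
    {"grip":1,"xyz":[0,1,113],"angular":[0,0,0]},
    {"grip":1,"xyz":[0,1,119],"angular":[0,0,0]},
    {"grip":1,"xyz":[0,1,121],"angular":[0,0,0]},
    {"grip":1,"xyz":[0,1,121],"angular":[0,0,0]}
  ]
}}

```text
time_s: 3.4
tcp_pos: [0.5269, -0.0651, 0.1767]
ee_rot: [[0.986, 0.168, 0.0], [0.168, -0.986, -0.0], [0.0, 0.0, -1.0]]
wrist_force: [0.1, 0.1, -0.1]
gripper_width: 0.997
gripper_force: 0.0
```

```bash
python3 - <<'E'
from h import *
i,*S=cap('side');j,*T=cap('top')
s=r.sense();p=np.array(s['tcp_pos']);print(p,s['wrist_force'])
a=cv2.resize(i[130:220,200:320],None,fx=6,fy=6,interpolation=2)
cv2.imwrite('pics/s3.png',a[:,:,::-1])
E
```

```text
[ 0.52719803 -0.06521208  0.17723175] [ 0.31876612  0.9110645  -0.43424501]
```

View pics/s3.png

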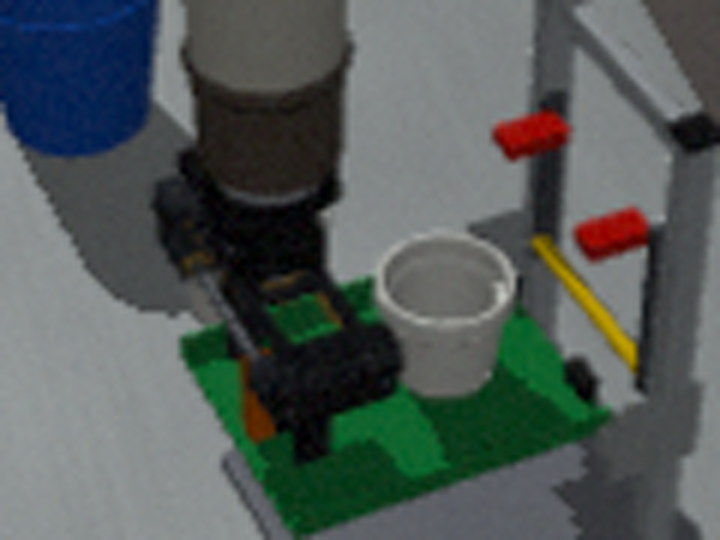

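The fingers are down beside the orange grip (grip at crop (260,400), near finger at (312,440)), and the planter is clear of them. I'll close now.

>>> {"method": "move_arm", "body": {
  "series": [
    {"grip":0.6,"xyz":[0,0,0],"angular":[0,0,0]},
    {"grip":0.4,"xyz":[0,0,0],"angular":[0,0,0]},
    {"grip":0.3,"xyz":[0,0,0],"angular":[0,0,0]},
    {"grip":0.25,"xyz":[0,0,0],"angular":[0,0,0]},
    {"grip":0.2,"xyz":[0,0,0],"angular":[0,0,0]},
    {"grip":0.15,"xyz":[0,0,0],"angular":[0,0,0]},
    {"grip":0.05,"xyz":[0,0,0],"angular":[0,0,0]},
    {"grip":0,"xyz":[0,0,0],"angular":[0,0,0]},
    {"grip":0,"xyz":[0,0,0],"angular":[0,0,0]},
    {"grip":0,"xyz":[0,0,0],"angular":[0,0,0]}
  ]
}}

```text
time_s: 4.5
tcp_pos: [0.5269, -0.0661, 0.1766]
ee_rot: [[0.986, 0.168, 0.0], [0.168, -0.986, -0.002], [-0.0, 0.002, -1.0]]
wrist_force: [1.0, -4.4, -1.9]
gripper_width: 0.18
gripper_force: 30.0
```

>>> {"method": "move_arm", "body": {
  "series": [
    {"grip":0,"xyz":[0,0.5,0],"angular":[0,0,0]},
    {"grip":0,"xyz":[0,1,-0.5],"angular":[0,0,0]},
    {"grip":0,"xyz":[0,1,-1.5],"angular":[0,0,0]},
    {"grip":0,"xyz":[0,1,-3],"angular":[0,0,0]},
    {"grip":0,"xyz":[0,1,-4.5],"angular":[0,0,0]},
    {"grip":0,"xyz":[0,1,-6],"angular":[0,0,0]},
    {"grip":0,"xyz":[0,1,-7.5],"angular":[0,0,0]},
    {"grip":0,"xyz":[0,1,-9],"angular":[0,0,0]},
    {"grip":0,"xyz":[0,1,-10],"angular":[0,0,0]},
    {"grip":0,"xyz":[0,1,-10],"angular":[0,0,0]}
  ]
}}

```text
time_s: 5.5
tcp_pos: [0.5269, -0.0662, 0.1868]
ee_rot: [[0.986, 0.167, 0.0], [0.167, -0.986, 0.0], [0.0, -0.0, -1.0]]
wrist_force: [3.8, 0.8, -7.8]
gripper_width: 0.183
gripper_force: 30.0
```

>>> {"method": "move_arm", "body": {
  "series": [
    {"grip":0,"xyz":[0,0,-1],"angular":[0,0,0]},
    {"grip":0,"xyz":[0,0,-3],"angular":[0,0,0]},
    {"grip":0,"xyz":[0,0,-5],"angular":[0,0,0]},
    {"grip":0,"xyz":[0,0,-7],"angular":[0,0,0]},
    {"grip":0,"xyz":[0,0,-9],"angular":[0,0,0]},
    {"grip":0,"xyz":[0,0,-11],"angular":[0,0,0]},
    {"grip":0,"xyz":[0,0,-13],"angular":[0,0,0]},
    {"grip":0,"xyz":[0,0,-15],"angular":[0,0,0]},
    {"grip":0,"xyz":[0,0,-17],"angular":[0,0,0]},
    {"grip":0,"xyz":[0,0,-19],"angular":[0,0,0]}
  ]
}}

```text
time_s: 6.5
tcp_pos: [0.5269, -0.0662, 0.2057]
ee_rot: [[0.986, 0.167, -0.0], [0.167, -0.986, 0.0], [-0.0, -0.0, -1.0]]
wrist_force: [3.4, 1.5, -7.9]
gripper_width: 0.185
gripper_force: 30.0
```

>>> {"method": "move_arm", "body": {
  "series": [
    {"grip":0,"xyz":[0,0,-2],"angular":[0,0,0]},
    {"grip":0,"xyz":[0,0,-4],"angular":[0,0,0]},
    {"grip":0,"xyz":[0,0,-6],"angular":[0,0,0]},
    {"grip":0,"xyz":[0,0,-8],"angular":[0,0,0]},
    {"grip":0,"xyz":[0,0,-10],"angular":[0,0,0]},
    {"grip":0,"xyz":[0,0,-12],"angular":[0,0,0]},
    {"grip":0,"xyz":[0,0,-13],"angular":[0,0,0]},
    {"grip":0,"xyz":[0,0,-14],"angular":[0,0,0]},
    {"grip":0,"xyz":[0,0,-15],"angular":[0,0,0]},
    {"grip":0,"xyz":[0,0,-16],"angular":[0,0,0]}
  ]
}}

```text
time_s: 7.5
tcp_pos: [0.5269, -0.0662, 0.2216]
ee_rot: [[0.986, 0.167, -0.0], [0.167, -0.986, 0.0], [-0.0, -0.0, -1.0]]
wrist_force: [3.1, 1.6, -8.4]
gripper_width: 0.183
gripper_force: 30.0
```

```bash
cat > look.py <<'E'
from h import *
import sys
# triangulate dark pads? measure: side view crop + averaged forces
F=[]
for k in range(4):
    i,*S=cap('side'); F.append(r.sense()['wrist_force'])
s=r.sense();print(s['time_s'],s['tcp_pos'],np.mean(F,0).round(2),s['gripper_width'])
if len(sys.argv)>1:
    cv2.imwrite('pics/'+sys.argv[1],cv2.resize(i[130:220,220:330],None,fx=6,fy=6,interpolation=2)[:,:,::-1])
h=cv2.cvtColor(i,cv2.COLOR_RGB2HSV)
E
python3 look.py s4.png
```

```text
7.7 [ 0.52691097 -0.0662206   0.22171984] [ 2.44  3.14 -6.86] 0.17585458754653485
```

View pics/s4.png

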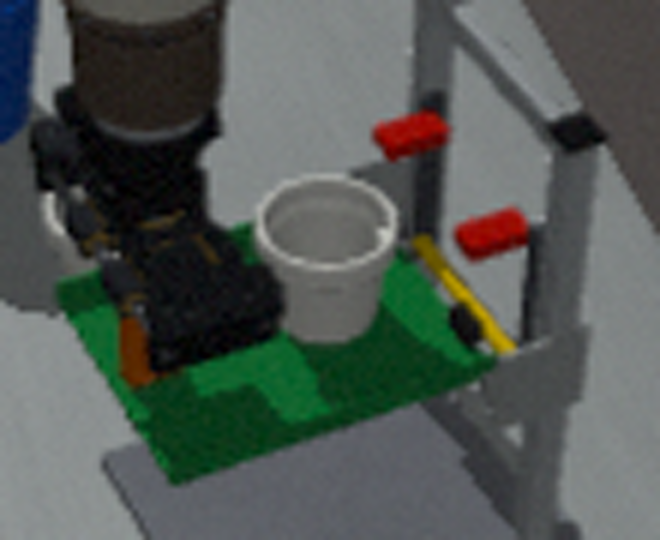

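The shelf is up 45 mm and the planter is steady. The pad, at crop (465,325), is still well below the red stops at (410,135) and (490,235).

>>> {"method": "move_arm", "body": {
  "series": [
    {"grip":0,"xyz":[0,0,-1],"angular":[0,0,0]},
    {"grip":0,"xyz":[0,0,-3],"angular":[0,0,0]},
    {"grip":0,"xyz":[0,0,-5],"angular":[0,0,0]},
    {"grip":0,"xyz":[0,0,-7],"angular":[0,0,0]},
    {"grip":0,"xyz":[0,0,-9],"angular":[0,0,0]},
    {"grip":0,"xyz":[0,0,-11],"angular":[0,0,0]},
    {"grip":0,"xyz":[0,0,-13],"angular":[0,0,0]},
    {"grip":0,"xyz":[0,0,-14],"angular":[0,0,0]},
    {"grip":0,"xyz":[0,0,-15],"angular":[0,0,0]},
    {"grip":0,"xyz":[0,0,-15],"angular":[0,0,0]}
  ]
}}

```text
time_s: 8.7
tcp_pos: [0.5269, -0.0662, 0.2366]
ee_rot: [[0.986, 0.167, -0.0], [0.167, -0.986, 0.0], [-0.0, -0.0, -1.0]]
wrist_force: [1.6, 2.5, -8.9]
gripper_width: 0.182
gripper_force: 30.0
```

```bash
python3 look.py
```

```text
8.9 [ 0.52687686 -0.06622395  0.23657463] [ 2.4   3.95 -8.47] 0.18263826395845945
```

>>> {"method": "move_arm", "body": {
  "series": [
    {"grip":0,"xyz":[0,0,-1],"angular":[0,0,0]},
    {"grip":0,"xyz":[0,0,-2],"angular":[0,0,0]},
    {"grip":0,"xyz":[0,0,-3],"angular":[0,0,0]},
    {"grip":0,"xyz":[0,0,-4],"angular":[0,0,0]},
    {"grip":0,"xyz":[0,0,-5],"angular":[0,0,0]},
    {"grip":0,"xyz":[0,0,-6],"angular":[0,0,0]},
    {"grip":0,"xyz":[0,0,-7],"angular":[0,0,0]},
    {"grip":0,"xyz":[0,0,-8],"angular":[0,0,0]},
    {"grip":0,"xyz":[0,0,-9],"angular":[0,0,0]},
    {"grip":0,"xyz":[0,0,-10],"angular":[0,0,0]}
  ]
}}

```text
time_s: 9.9
tcp_pos: [0.5269, -0.0662, 0.2466]
ee_rot: [[0.986, 0.167, -0.0], [0.167, -0.986, 0.0], [-0.0, -0.0, -1.0]]
wrist_force: [2.5, 5.8, -8.5]
gripper_width: 0.182
gripper_force: 30.0
```

```bash
python3 look.py s5.png
```

```text
10.1 [ 0.52690609 -0.06621241  0.24678482] [ 2.27  4.58 -8.53] 0.18148767640719082
```

View pics/s5.png

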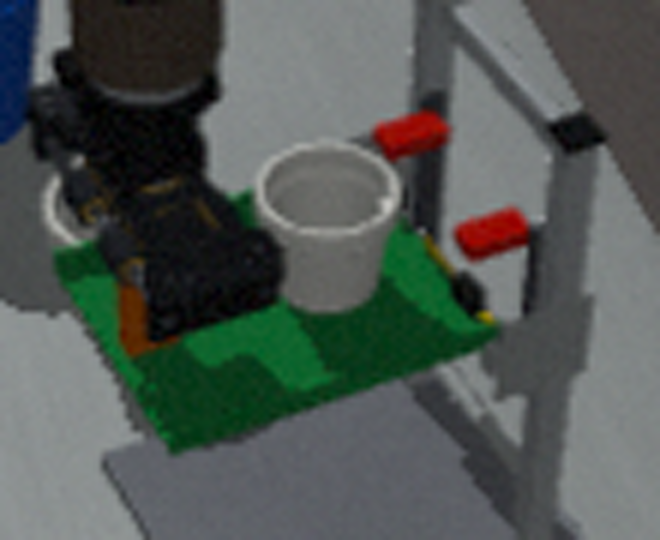

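At +70 mm the pawl is swinging aside: the force has gone up about 1.6 N. The pad top, at crop (465,275), is roughly 18 mm below the near stop's underside at (465,250).

>>> {"method": "move_arm", "body": {
  "series": [
    {"grip":0,"xyz":[0,-0.5,-1],"angular":[0,0,0]},
    {"grip":0,"xyz":[0,-0.5,-2],"angular":[0,0,0]},
    {"grip":0,"xyz":[0,-0.5,-3],"angular":[0,0,0]},
    {"grip":0,"xyz":[0,-0.5,-4],"angular":[0,0,0]},
    {"grip":0,"xyz":[0,-0.5,-5],"angular":[0,0,0]},
    {"grip":0,"xyz":[0,-0.5,-6],"angular":[0,0,0]},
    {"grip":0,"xyz":[0,-0.5,-7],"angular":[0,0,0]},
    {"grip":0,"xyz":[0,-0.5,-7.5],"angular":[0,0,0]},
    {"grip":0,"xyz":[0,-0.5,-8],"angular":[0,0,0]},
    {"grip":0,"xyz":[0,-0.5,-8],"angular":[0,0,0]}
  ]
}}

```text
time_s: 11.1
tcp_pos: [0.5269, -0.0661, 0.2548]
ee_rot: [[0.986, 0.167, 0.0], [0.167, -0.986, -0.001], [0.0, 0.001, -1.0]]
wrist_force: [2.6, -2.6, -9.1]
gripper_width: 0.183
gripper_force: 30.0
```

```bash
python3 look.py
```

```text
11.3 [ 0.52688288 -0.06606841  0.25475297] [ 3.48 -2.89 -9.06] 0.18667307962196503
```

>>> {"method": "move_arm", "body": {
  "series": [
    {"grip":0,"xyz":[0,0,-0.5],"angular":[0,0,0]},
    {"grip":0,"xyz":[0,0,-1],"angular":[0,0,0]},
    {"grip":0,"xyz":[0,0,-1.5],"angular":[0,0,0]},
    {"grip":0,"xyz":[0,0,-2],"angular":[0,0,0]},
    {"grip":0,"xyz":[0,0,-2],"angular":[0,0,0]}
  ]
}}

```text
time_s: 11.8
tcp_pos: [0.5269, -0.0661, 0.2566]
ee_rot: [[0.986, 0.167, 0.0], [0.167, -0.986, -0.001], [-0.0, 0.001, -1.0]]
wrist_force: [2.8, -2.5, -9.9]
gripper_width: 0.182
gripper_force: 30.0
```

```bash
python3 look.py
```

```text
12.0 [ 0.526883   -0.06608856  0.25660394] [ 3.52 -3.5  -8.55] 0.1820314026367477
```

>>> {"method": "move_arm", "body": {
  "series": [
    {"grip":0,"xyz":[0,0,-0.5],"angular":[0,0,0]},
    {"grip":0,"xyz":[0,0,-1],"angular":[0,0,0]},
    {"grip":0,"xyz":[0,0,-1.5],"angular":[0,0,0]},
    {"grip":0,"xyz":[0,0,-1.5],"angular":[0,0,0]}
  ]
}}

```text
time_s: 12.4
tcp_pos: [0.5269, -0.0661, 0.2581]
ee_rot: [[0.986, 0.167, 0.0], [0.167, -0.986, -0.001], [-0.0, 0.001, -1.0]]
wrist_force: [4.0, -3.7, -8.9]
gripper_width: 0.182
gripper_force: 30.0
```

```bash
sed -i 's/range(4)/range(10)/' look.py; python3 look.py
```

```text
12.9 [ 0.5268774  -0.06608024  0.2581247 ] [ 3.66 -3.53 -8.61] 0.1822957570576619
```

>>> {"method": "move_arm", "body": {
  "series": [
    {"grip":0,"xyz":[0,0,-0.5],"angular":[0,0,0]},
    {"grip":0,"xyz":[0,0,-1],"angular":[0,0,0]},
    {"grip":0,"xyz":[0,0,-1.5],"angular":[0,0,0]},
    {"grip":0,"xyz":[0,0,-1.5],"angular":[0,0,0]}
  ]
}}

```text
time_s: 13.3
tcp_pos: [0.5269, -0.0661, 0.2596]
ee_rot: [[0.986, 0.167, 0.0], [0.167, -0.986, -0.001], [-0.0, 0.001, -1.0]]
wrist_force: [3.3, -3.1, -9.4]
gripper_width: 0.184
gripper_force: 30.0
```

```bash
python3 look.py s6.png
```

```text
13.8 [ 0.52687352 -0.06608286  0.25960337] [ 3.73 -3.22 -8.33] 0.1828328375321857
```

View pics/s6.png

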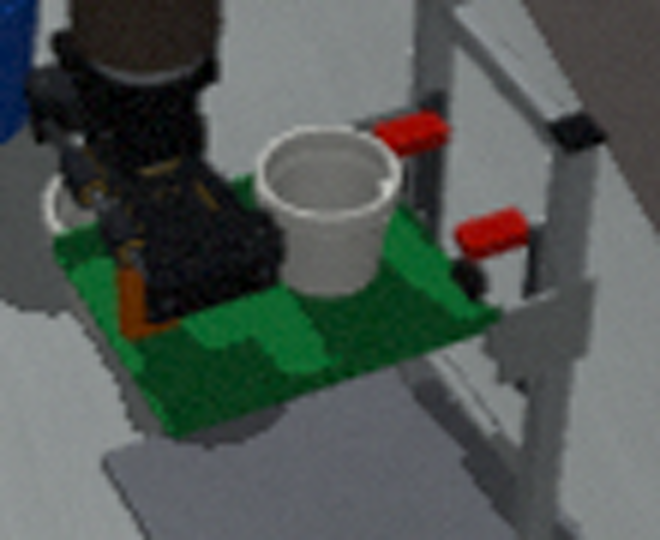

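At +83 mm the pad, with its top at crop (465,262), is close under the near stop. I'll go up 1 mm at a time from here.

>>> {"method": "move_arm", "body": {
  "series": [
    {"grip":0,"xyz":[0,0,-0.5],"angular":[0,0,0]},
    {"grip":0,"xyz":[0,0,-1],"angular":[0,0,0]},
    {"grip":0,"xyz":[0,0,-1],"angular":[0,0,0]}
  ]
}}

```text
time_s: 14.1
tcp_pos: [0.5269, -0.0661, 0.2606]
ee_rot: [[0.986, 0.167, 0.0], [0.167, -0.986, -0.001], [-0.0, 0.001, -1.0]]
wrist_force: [3.0, -3.4, -8.8]
gripper_width: 0.186
gripper_force: 30.0
```

```bash
python3 look.py
```

```text
14.6 [ 0.52687953 -0.06608371  0.26062313] [ 3.77 -3.34 -8.6 ] 0.1829872722186513
```

>>> {"method": "move_arm", "body": {
  "series": [
    {"grip":0,"xyz":[0,0,-0.5],"angular":[0,0,0]},
    {"grip":0,"xyz":[0,0,-1],"angular":[0,0,0]},
    {"grip":0,"xyz":[0,0,-1],"angular":[0,0,0]}
  ]
}}

```text
time_s: 14.9
tcp_pos: [0.5269, -0.0661, 0.2616]
ee_rot: [[0.986, 0.167, 0.0], [0.167, -0.986, -0.001], [-0.0, 0.001, -1.0]]
wrist_force: [3.7, -2.8, -8.9]
gripper_width: 0.18
gripper_force: 30.0
```

```bash
python3 look.py
```

```text
15.4 [ 0.52686655 -0.06609412  0.26162134] [ 3.52 -3.5  -8.67] 0.18261145339106022
```

>>> {"method": "move_arm", "body": {
  "series": [
    {"grip":0,"xyz":[0,0,-0.5],"angular":[0,0,0]},
    {"grip":0,"xyz":[0,0,-1],"angular":[0,0,0]},
    {"grip":0,"xyz":[0,0,-1],"angular":[0,0,0]}
  ]
}}

```text
time_s: 15.7
tcp_pos: [0.5269, -0.0661, 0.2627]
ee_rot: [[0.986, 0.167, 0.0], [0.167, -0.986, -0.001], [0.0, 0.001, -1.0]]
wrist_force: [3.7, -3.6, -8.5]
gripper_width: 0.182
gripper_force: 30.0
```

```bash
python3 look.py
```

```text
16.2 [ 0.52687203 -0.0660891   0.26263299] [ 3.39 -3.61 -8.24] 0.18473168188517655
```

>>> {"method": "move_arm", "body": {
  "series": [
    {"grip":0,"xyz":[0,0,-0.5],"angular":[0,0,0]},
    {"grip":0,"xyz":[0,0,-1],"angular":[0,0,0]},
    {"grip":0,"xyz":[0,0,-1],"angular":[0,0,0]}
  ]
}}

```text
time_s: 16.5
tcp_pos: [0.5269, -0.0661, 0.2637]
ee_rot: [[0.986, 0.167, 0.0], [0.167, -0.986, -0.001], [-0.0, 0.001, -1.0]]
wrist_force: [3.8, -3.1, -8.2]
gripper_width: 0.182
gripper_force: 30.0
```

```bash
python3 look.py
```

```text
17.0 [ 0.52689283 -0.06608234  0.26367368] [ 3.73 -3.31 -8.16] 0.1789046550045741
```

>>> {"method": "move_arm", "body": {
  "series": [
    {"grip":0,"xyz":[0,0,-0.5],"angular":[0,0,0]},
    {"grip":0,"xyz":[0,0,-1],"angular":[0,0,0]},
    {"grip":0,"xyz":[0,0,-1],"angular":[0,0,0]}
  ]
}}

```text
time_s: 17.3
tcp_pos: [0.5269, -0.0661, 0.2647]
ee_rot: [[0.986, 0.167, 0.0], [0.167, -0.986, -0.001], [-0.0, 0.001, -1.0]]
wrist_force: [3.1, -3.8, -7.5]
gripper_width: 0.183
gripper_force: 30.0
```

```bash
python3 look.py
```

```text
17.8 [ 0.526862   -0.06609099  0.26469709] [ 3.67 -3.77 -8.41] 0.18189189763678557
```

>>> {"method": "move_arm", "body": {
  "series": [
    {"grip":0,"xyz":[0,0,-0.5],"angular":[0,0,0]},
    {"grip":0,"xyz":[0,0,-1],"angular":[0,0,0]},
    {"grip":0,"xyz":[0,0,-1],"angular":[0,0,0]}
  ]
}}

```text
time_s: 18.1
tcp_pos: [0.5269, -0.0661, 0.2657]
ee_rot: [[0.986, 0.167, 0.0], [0.167, -0.986, -0.001], [-0.0, 0.001, -1.0]]
wrist_force: [3.5, -3.3, -7.8]
gripper_width: 0.184
gripper_force: 30.0
```

```bash
python3 look.py s7.png
```

```text
18.6 [ 0.52687706 -0.066069    0.26569721] [ 3.33 -3.76 -8.24] 0.1820724044390491
```

View pics/s7.png

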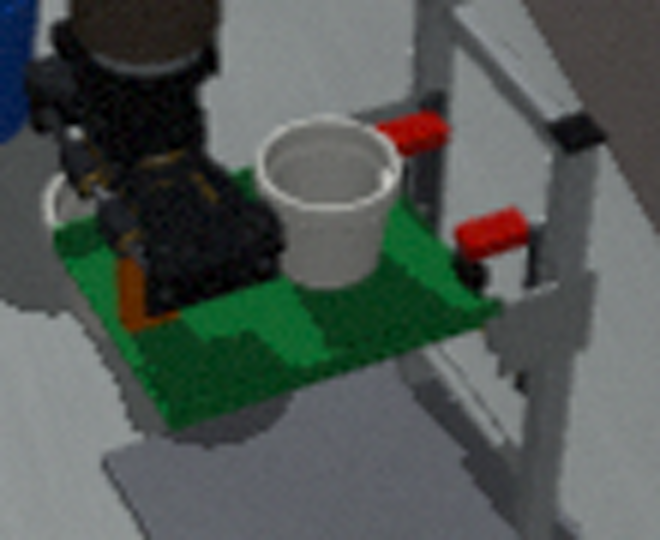

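At +89 mm the pad, at crop (468,265), is visually right at the stop's underside but there is no contact force yet. I'll keep stepping carefully.

>>> {"method": "move_arm", "body": {
  "series": [
    {"grip":0,"xyz":[0,0,-0.5],"angular":[0,0,0]},
    {"grip":0,"xyz":[0,0,-1],"angular":[0,0,0]},
    {"grip":0,"xyz":[0,0,-1],"angular":[0,0,0]}
  ]
}}

```text
time_s: 18.9
tcp_pos: [0.5269, -0.0661, 0.2667]
ee_rot: [[0.986, 0.167, 0.0], [0.167, -0.986, -0.001], [0.0, 0.001, -1.0]]
wrist_force: [3.9, -3.6, -7.6]
gripper_width: 0.18
gripper_force: 30.0
```

```bash
python3 look.py
```

```text
19.4 [ 0.52686948 -0.06607345  0.26669568] [ 3.29 -3.6  -8.24] 0.1821536824439659
```

>>> {"method": "move_arm", "body": {
  "series": [
    {"grip":0,"xyz":[0,0,-0.5],"angular":[0,0,0]},
    {"grip":0,"xyz":[0,0,-1],"angular":[0,0,0]},
    {"grip":0,"xyz":[0,0,-1],"angular":[0,0,0]}
  ]
}}

```text
time_s: 19.7
tcp_pos: [0.5269, -0.0661, 0.2677]
ee_rot: [[0.986, 0.167, 0.0], [0.167, -0.986, -0.001], [0.0, 0.001, -1.0]]
wrist_force: [3.3, -3.2, -7.5]
gripper_width: 0.184
gripper_force: 30.0
```

```bash
python3 look.py
```

```text
20.2 [ 0.52686005 -0.06609132  0.26775041] [ 3.54 -3.82 -7.88] 0.18478320512801427
```

>>> {"method": "move_arm", "body": {
  "series": [
    {"grip":0,"xyz":[0,0,-0.4],"angular":[0,0,0]},
    {"grip":0,"xyz":[0,0,-0.8],"angular":[0,0,0]},
    {"grip":0,"xyz":[0,0,-0.8],"angular":[0,0,0]}
  ]
}}

```text
time_s: 20.5
tcp_pos: [0.5269, -0.0661, 0.2685]
ee_rot: [[0.986, 0.167, 0.0], [0.167, -0.986, -0.001], [0.0, 0.001, -1.0]]
wrist_force: [3.5, -2.8, -7.8]
gripper_width: 0.178
gripper_force: 30.0
```

```bash
python3 look.py
```

```text
21.0 [ 0.5268827  -0.06608571  0.26855197] [ 3.78 -3.7  -7.92] 0.18095600141928683
```

>>> {"method": "move_arm", "body": {
  "series": [
    {"grip":0,"xyz":[0,0,-0.4],"angular":[0,0,0]},
    {"grip":0,"xyz":[0,0,-0.8],"angular":[0,0,0]},
    {"grip":0,"xyz":[0,0,-0.8],"angular":[0,0,0]}
  ]
}}

```text
time_s: 21.3
tcp_pos: [0.5269, -0.0661, 0.2695]
ee_rot: [[0.986, 0.167, 0.0], [0.167, -0.986, -0.001], [0.0, 0.001, -1.0]]
wrist_force: [3.0, -3.7, -7.1]
gripper_width: 0.184
gripper_force: 30.0
```

```bash
python3 look.py
```

```text
21.8 [ 0.52688418 -0.06611312  0.26936083] [ 3.72 -3.94 -7.75] 0.18114111486623852
```

>>> {"method": "move_arm", "body": {
  "series": [
    {"grip":0,"xyz":[0,0,-0.4],"angular":[0,0,0]},
    {"grip":0,"xyz":[0,0,-0.8],"angular":[0,0,0]},
    {"grip":0,"xyz":[0,0,-0.8],"angular":[0,0,0]}
  ]
}}

```text
time_s: 22.1
tcp_pos: [0.5269, -0.0661, 0.2701]
ee_rot: [[0.986, 0.167, 0.0], [0.167, -0.986, -0.001], [0.0, 0.001, -1.0]]
wrist_force: [2.4, -3.4, -8.1]
gripper_width: 0.18
gripper_force: 30.0
```

```bash
python3 look.py
```

```text
22.6 [ 0.52685652 -0.06608279  0.27011863] [ 3.65 -3.75 -7.75] 0.1849021977442273
```

>>> {"method": "move_arm", "body": {
  "series": [
    {"grip":0,"xyz":[0,0,-0.4],"angular":[0,0,0]},
    {"grip":0,"xyz":[0,0,-0.8],"angular":[0,0,0]},
    {"grip":0,"xyz":[0,0,-0.8],"angular":[0,0,0]}
  ]
}}

```text
time_s: 22.9
tcp_pos: [0.5269, -0.0661, 0.2709]
ee_rot: [[0.986, 0.167, 0.0], [0.167, -0.986, -0.001], [0.0, 0.001, -1.0]]
wrist_force: [4.5, -3.8, -8.6]
gripper_width: 0.18
gripper_force: 30.0
```

```bash
python3 look.py
```

```text
23.4 [ 0.52687677 -0.0660878   0.27090573] [ 3.53 -3.88 -7.78] 0.18288995939919692
```

>>> {"method": "move_arm", "body": {
  "series": [
    {"grip":0,"xyz":[0,0,-0.4],"angular":[0,0,0]},
    {"grip":0,"xyz":[0,0,-0.8],"angular":[0,0,0]},
    {"grip":0,"xyz":[0,0,-0.8],"angular":[0,0,0]}
  ]
}}

```text
time_s: 23.7
tcp_pos: [0.5269, -0.0661, 0.2717]
ee_rot: [[0.986, 0.167, 0.0], [0.167, -0.986, -0.001], [0.0, 0.001, -1.0]]
wrist_force: [3.8, -3.2, -7.5]
gripper_width: 0.183
gripper_force: 30.0
```

```bash
python3 look.py
```

```text
24.2 [ 0.5268772  -0.06608397  0.27171905] [ 3.8  -3.63 -7.91] 0.18418530825651266
```

>>> {"method": "move_arm", "body": {
  "series": [
    {"grip":0,"xyz":[0,0,-0.5],"angular":[0,0,0]},
    {"grip":0,"xyz":[0,0,-0.9],"angular":[0,0,0]},
    {"grip":0,"xyz":[0,0,-0.9],"angular":[0,0,0]}
  ]
}}

```text
time_s: 24.5
tcp_pos: [0.5269, -0.0661, 0.2726]
ee_rot: [[0.986, 0.167, 0.0], [0.167, -0.986, -0.001], [0.0, 0.001, -1.0]]
wrist_force: [3.2, -4.2, -7.3]
gripper_width: 0.18
gripper_force: 30.0
```

```bash
sed -i 's/range(10)/range(6)/' look.py; python3 look.py
```

```text
24.8 [ 0.52687793 -0.06607176  0.27260039] [ 4.1  -3.5  -7.83] 0.18145040868471393
```

>>> {"method": "move_arm", "body": {
  "series": [
    {"grip":0,"xyz":[0,0,-0.5],"angular":[0,0,0]},
    {"grip":0,"xyz":[0,0,-0.9],"angular":[0,0,0]},
    {"grip":0,"xyz":[0,0,-0.9],"angular":[0,0,0]}
  ]
}}

```text
time_s: 25.1
tcp_pos: [0.5269, -0.0661, 0.2735]
ee_rot: [[0.986, 0.167, 0.0], [0.167, -0.986, -0.001], [0.0, 0.001, -1.0]]
wrist_force: [3.8, -3.9, -7.8]
gripper_width: 0.183
gripper_force: 30.0
```

```bash
python3 look.py; python3 - <<'E'
from h import *
i,*C=cap('side');g=i[165:190,294:304].astype(int)
h=cv2.cvtColor(i,cv2.COLOR_RGB2HSV)
for c in range(295,301):print(c,[('R' if a[1]>150 and (a[0]<6 or a[0]>174) and a[2]>60 else 'G' if 50<a[0]<75 and a[1]>100 else 'Y' if 18<=a[0]<33 and a[1]>110 else 'k' if a[2]<60 else '.') for a in h[160:190,c]].__str__().replace("', '",''))
E
```

```text
25.4 [ 0.52685903 -0.06609852  0.27352849] [ 3.55 -4.03 -7.66] 0.18155485118195427
295 ['..........GGGGGGGGGGGGGG......']
296 ['........RRRkkkkGGGGGGGGG......']
297 ['.......RRRRRkkkGGGGGGGGG......']
298 ['.......RRRRRRkkkkGGGGGG.......']
299 ['.......RRRRRRkkkkGGGGGGY......']
300 ['......RRRRRRRkkkkGGGGGGYY.....']
```

>>> {"method": "move_arm", "body": {
  "series": [
    {"grip":0,"xyz":[0,0,-0.5],"angular":[0,0,0]},
    {"grip":0,"xyz":[0,0,-0.9],"angular":[0,0,0]},
    {"grip":0,"xyz":[0,0,-0.9],"angular":[0,0,0]}
  ]
}}

```text
time_s: 25.75
tcp_pos: [0.5269, -0.0661, 0.2742]
ee_rot: [[0.986, 0.167, 0.0], [0.167, -0.986, -0.001], [-0.0, 0.001, -1.0]]
wrist_force: [4.5, -4.7, -8.8]
gripper_width: 0.181
gripper_force: 30.0
```

```bash
python3 look.py
```

```text
26.05 [ 0.52686253 -0.06609137  0.27416464] [ 3.78 -4.13 -8.66] 0.17896014571589133
```

>>> {"method": "move_arm", "body": {
  "series": [
    {"grip":0,"xyz":[0,0,-0.3],"angular":[0,0,0]},
    {"grip":0,"xyz":[0,0,-0.5],"angular":[0,0,0]},
    {"grip":0,"xyz":[0,0,-0.5],"angular":[0,0,0]}
  ]
}}

```text
time_s: 26.35
tcp_pos: [0.5269, -0.0661, 0.2743]
ee_rot: [[0.986, 0.167, -0.0], [0.167, -0.986, -0.0], [-0.0, 0.0, -1.0]]
wrist_force: [4.2, -4.5, -10.4]
gripper_width: 0.183
gripper_force: 30.0
```

```bash
python3 look.py
```

```text
Traceback (most recent call last):
  File "look.py", line 6, in <module>
    i,*S=cap('side'); F.append(r.sense()['wrist_force'])
         ~~~^^^^^^^^
  File "h.py", line 4, in cap
    c=r.capture(n)
ValueError: 200 camera calls are used up
```

The pads have lightly touched the stops, adding about 2.5 N with z no longer rising. So the pawl is past the rung and its seat should be about 18 mm lower, near z = 0.256. Now I'll lower it gently.

>>> {"method": "move_arm", "body": {
  "series": [
    {"grip":0,"xyz":[0,0,1],"angular":[0,0,0]},
    {"grip":0,"xyz":[0,0,3],"angular":[0,0,0]},
    {"grip":0,"xyz":[0,0,5],"angular":[0,0,0]},
    {"grip":0,"xyz":[0,0,7],"angular":[0,0,0]},
    {"grip":0,"xyz":[0,0,9],"angular":[0,0,0]},
    {"grip":0,"xyz":[0,0,11],"angular":[0,0,0]},
    {"grip":0,"xyz":[0,0,13],"angular":[0,0,0]},
    {"grip":0,"xyz":[0,0,14],"angular":[0,0,0]},
    {"grip":0,"xyz":[0,0,15],"angular":[0,0,0]},
    {"grip":0,"xyz":[0,0,15.5],"angular":[0,0,0]}
  ]
}}

```text
time_s: 27.4
tcp_pos: [0.5269, -0.0661, 0.2594]
ee_rot: [[0.986, 0.167, 0.0], [0.167, -0.986, -0.001], [0.0, 0.001, -1.0]]
wrist_force: [3.6, -4.3, -6.6]
gripper_width: 0.185
gripper_force: 30.0
```

>>> {"method": "move_arm", "body": {
  "series": [
    {"grip":0,"xyz":[0,0,0.5],"angular":[0,0,0]},
    {"grip":0,"xyz":[0,0,1],"angular":[0,0,0]},
    {"grip":0,"xyz":[0,0,1.5],"angular":[0,0,0]},
    {"grip":0,"xyz":[0,0,1.5],"angular":[0,0,0]}
  ]
}}

```text
time_s: 27.8
tcp_pos: [0.5269, -0.0661, 0.2579]
ee_rot: [[0.986, 0.167, 0.0], [0.167, -0.986, -0.001], [0.0, 0.001, -1.0]]
wrist_force: [3.7, -4.5, -7.7]
gripper_width: 0.183
gripper_force: 30.0
```

>>> {"method": "move_arm", "body": {
  "series": [
    {"grip":0,"xyz":[0,0,0.5],"angular":[0,0,0]},
    {"grip":0,"xyz":[0,0,1],"angular":[0,0,0]},
    {"grip":0,"xyz":[0,0,1],"angular":[0,0,0]},
    {"grip":0,"xyz":[0,0,1],"angular":[0,0,0]}
  ]
}}

```text
time_s: 28.2
tcp_pos: [0.5269, -0.0661, 0.2569]
ee_rot: [[0.986, 0.167, 0.0], [0.167, -0.986, -0.001], [0.0, 0.001, -1.0]]
wrist_force: [2.5, -5.0, -8.1]
gripper_width: 0.178
gripper_force: 30.0
```

>>> {"method": "move_arm", "body": {
  "series": [
    {"grip":0,"xyz":[0,0,0.5],"angular":[0,0,0]},
    {"grip":0,"xyz":[0,0,1],"angular":[0,0,0]},
    {"grip":0,"xyz":[0,0,1],"angular":[0,0,0]},
    {"grip":0,"xyz":[0,0,1],"angular":[0,0,0]}
  ]
}}

```text
time_s: 28.6
tcp_pos: [0.5269, -0.0661, 0.2559]
ee_rot: [[0.986, 0.167, 0.0], [0.167, -0.986, -0.001], [0.0, 0.001, -1.0]]
wrist_force: [3.1, -4.4, -7.2]
gripper_width: 0.181
gripper_force: 30.0
```

>>> {"method": "move_arm", "body": {
  "series": [
    {"grip":0,"xyz":[0,0,0.5],"angular":[0,0,0]},
    {"grip":0,"xyz":[0,0,0.8],"angular":[0,0,0]},
    {"grip":0,"xyz":[0,0,0.8],"angular":[0,0,0]},
    {"grip":0,"xyz":[0,0,0.8],"angular":[0,0,0]}
  ]
}}

```text
time_s: 29.0
tcp_pos: [0.5269, -0.0661, 0.2557]
ee_rot: [[0.986, 0.168, 0.001], [0.168, -0.986, -0.001], [0.0, 0.001, -1.0]]
wrist_force: [1.4, -4.3, -2.2]
gripper_width: 0.186
gripper_force: 30.0
```

Seated at z ≈ 0.2557, as predicted. I'll unload the rest, then release.

>>> {"method": "move_arm", "body": {
  "series": [
    {"grip":0,"xyz":[0,0.3,0.3],"angular":[0,0,0]},
    {"grip":0,"xyz":[0,0.3,0.5],"angular":[0,0,0]},
    {"grip":0,"xyz":[0,0.3,0.5],"angular":[0,0,0]},
    {"grip":0,"xyz":[0,0.3,0.5],"angular":[0,0,0]}
  ]
}}

```text
time_s: 29.4
tcp_pos: [0.5269, -0.0661, 0.2555]
ee_rot: [[0.986, 0.168, 0.001], [0.168, -0.986, -0.0], [0.001, 0.0, -1.0]]
wrist_force: [-1.4, -2.6, 4.7]
gripper_width: 0.183
gripper_force: 30.0
```

>>> {"method": "move_arm", "body": {
  "series": [
    {"grip":0,"xyz":[0,0,-0.3],"angular":[0,0,0]},
    {"grip":0,"xyz":[0,0,-0.3],"angular":[0,0,0]},
    {"grip":0.25,"xyz":[0,0,-0.3],"angular":[0,0,0]},
    {"grip":0.35,"xyz":[0,0,-0.3],"angular":[0,0,0]},
    {"grip":0.5,"xyz":[0,0,-0.3],"angular":[0,0,0]},
    {"grip":0.7,"xyz":[0,0,-0.3],"angular":[0,0,0]},
    {"grip":0.8,"xyz":[0,0,-0.3],"angular":[0,0,0]},
    {"grip":0.8,"xyz":[0,0,-0.3],"angular":[0,0,0]},
    {"grip":0.8,"xyz":[0,0,-0.3],"angular":[0,0,0]},
    {"grip":0.8,"xyz":[0,0,-0.3],"angular":[0,0,0]}
  ]
}}

```text
time_s: 30.4
tcp_pos: [0.5269, -0.0661, 0.2547]
ee_rot: [[0.986, 0.167, 0.0], [0.167, -0.986, 0.0], [0.0, -0.0, -1.0]]
wrist_force: [-0.1, 0.4, 0.5]
gripper_width: 0.766
gripper_force: 0.0
```

>>> {"method": "move_arm", "body": {
  "series": [
    {"grip":0.8,"xyz":[0,0,-5],"angular":[0,0,0]},
    {"grip":0.8,"xyz":[0,0,-15],"angular":[0,0,0]},
    {"grip":0.8,"xyz":[0,0,-28],"angular":[0,0,0]},
    {"grip":0.8,"xyz":[0,0,-42],"angular":[0,0,0]},
    {"grip":0.8,"xyz":[0,0,-56],"angular":[0,0,0]},
    {"grip":0.8,"xyz":[0,0,-70],"angular":[0,0,0]},
    {"grip":0.8,"xyz":[0,0,-84],"angular":[0,0,0]},
    {"grip":0.8,"xyz":[0,0,-94],"angular":[0,0,0]},
    {"grip":0.8,"xyz":[0,0,-100],"angular":[0,0,0]},
    {"grip":0.8,"xyz":[0,0,-100],"angular":[0,0,0]}
  ]
}}

```text
time_s: 31.4
tcp_pos: [0.5272, -0.0661, 0.3558]
ee_rot: [[0.986, 0.168, 0.002], [0.168, -0.986, 0.0], [0.002, 0.0, -1.0]]
wrist_force: [0.4, 0.0, -0.0]
gripper_width: 0.798
gripper_force: 0.0
```

>>> {"method": "move_arm", "body": {
  "series": [
    {"grip":0.8,"xyz":[0,0,0],"angular":[0,0,0]},
    {"grip":0.8,"xyz":[0,0,0],"angular":[0,0,0]},
    {"grip":0.8,"xyz":[0,0,0],"angular":[0,0,0]}
  ]
}}

```text
time_s: 31.7
tcp_pos: [0.5267, -0.0661, 0.3541]
ee_rot: [[0.986, 0.167, -0.001], [0.167, -0.986, -0.0], [-0.001, -0.0, -1.0]]
wrist_force: [-0.5, -0.0, -0.1]
gripper_width: 0.802
gripper_force: 0.0
```

```bash
python3 -c "
from station import r
print(r.finish_job())"
```

```text
the job is handed in; nothing more can be done
None
```

The shelf's pawl should now be resting on the yellow rung, about 79 mm above the start, and I let go and handed the job in at about 32 s. I judged this from force and height readings, with no final picture because the camera calls had run out; the pads touched the red stops with only about 2.5 N, and the planter was still standing when last seen during the lift.

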